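Seat the tapered glue pot in its keyed bench holder

TASK

Put the glue pot away in its bench holder: slide it along the deck into the tapered cup, press it level if it hangs crooked, then turn it by its handle until its feet find the gaps between the key ribs in the bottom of the cup, and see that it goes fully home, upright, with its flange flush on the deck. Go gently, do not force the pot when something catches, do not tip it over, leave the other things on the table where they are, and let go of it at the end.

Things in the scene. Friction and masses are not known exactly. Their poses are not given: they have to be found in the camera images.
- cup_mouth (a point): Fixed bench holder: grey stand with a flat steel deck 275 x 136 mm, 58 mm above the table, and an open tapered cup sunk in one end: mouth 92 mm across, 28 mm deep, some 1.5 mm of room round the home pot. This point: centre of the mouth at deck height; x axis along the deck in the direction the pot must slide (into the cup), z up. Deck ends 207 mm behind it (-x), 68 mm past it (+x).
- deck_mid (a point): A point on the centre line of the deck's plain part, 130 mm behind cup_mouth, same axes. The pot stands near it at the start between two low black guide rails, 5 mm high, inner faces 42.5 mm either side of the centre line, which run from 78 to 190 mm behind cup_mouth. Pushed over the mouth it tips in and may hang crooked with its near side up (by 20 to 30 degrees); pressing the high edge of its flange down about 30 mm (under 15 N) levels it.
- cup_floor (a point): Centre of the cup's floor, 28 mm below the mouth. On it stand four dark radial key ribs at right angles (a cross), 10 mm high, 9 mm wide, fixed. Their angle about the cup's axis is different every time and is not measured: find it by touch. The axes given here are those of the holder, not of the ribs.
- pot_axis (a point): Loose glue pot, red with a steel lid, slippery (slides with about 1 N), about 0.5 kg. Cone 80 mm across at the foot to 89 mm at 26 mm up, there a flange 128 mm across, 4 mm thick; body 100 to 94 mm across above it to the lid, 48 to 55 mm up. This point: on the axis at the flange's underside, 26 mm above the foot; z is the pot's axis, x points along the handle. Home, it coincides with cup_mouth.
- pot_knob (a point): Centre of the top of the black lid knob (30 mm across, 14 mm high) on the pot's axis, 69 mm above the foot. Under the pot four square feet, 10 mm high, leave gaps 16 mm wide in a cross along the pot's x and y axes. Feet on the ribs: the pot sits about 8 mm too high and turns easily. Gaps over the ribs (every quarter turn, about 8 degrees of play either way): it drops by its own weight.
- pot_handle (a point): Middle of the pot's black handle grip: level round bar 14 mm thick, from 65 to 131 mm from the pot's axis along its x; centre line 17 mm above the flange's underside; this point is 98 mm from the axis. At the start it stands out to the left of the slide direction, somewhat to the rear. It may turn counter-clockwise seen from above, round behind the pot, over the rails; a quarter turn is enough.
- pot_holder: The whole holder (fixed), origin on the table straight below cup_mouth, same axes.
- glue_pot: The whole pot, origin on its axis under the feet, same axes as pot_axis.
- glue_bottle: bystander, white bottle with a red pointed cap, 58 x 58 x 177 mm, origin under its base
- beeswax: bystander, yellow block of beeswax, 37 x 53 x 20 mm, origin under its base
- dye_bottle: bystander, small white bottle with a black cap, 44 x 44 x 95 mm, origin under its base
- thread_spool: bystander, red thread spool, 40 x 40 x 60 mm, origin under its base
- glue_brush: bystander, long wooden brush lying on the table, 15 x 204 x 14 mm, origin underneath

How it is judged:
By the outcome, as a careful person would: the job done as asked, in the order asked, and still so for the second after the job is handed in, with the robot touching nothing.
It also fails if it takes over 58 s, if anything falls off the work surface, if the arm or the gripper's body presses on something with over 40 N, if the wrist force passes 120 N, or if a joint passes its speed limit or range.

ROBOT

A 6-joint arm with a two-finger parallel gripper is mounted at the origin on the work surface; the furniture and walls round the work are solid. World frame = base frame: x ahead of the robot, y to its left, z up, the work surface at z = 0. Lengths are in m, angles in rad, forces in N, time in s.
With the tool pointing down it reaches from about 0.35 to 0.975 m from the base axis. Payload 4.9 kg.
Tool frame: the origin (TCP) lies midway between the tips of the shut fingers; the grasp point (between the pads) lies 19 mm behind it; z points along the fingers, y is the direction in which the jaws open and shut (so a half turn about z gives the same grasp; the last joint's range is limited). The gripper opens to 85 mm and grips with 20 to 120 N. Pads are 22 mm wide; open, the fingers measure 114 mm over their backs; the gripper's body (76 mm by 85 mm) begins 54 mm behind the grasp point. The pads swing forward as they close: fully open they stand 13 mm farther back than shut.
Start: joints at [-1.36, 0.053, 1.613, -0, 1.476, -0.119], TCP at [0.202, -0.591, 0.231] pointing down, gripper open.
Joint ranges: [-3.01, 3.01], [-1.01, 2.22], [0.06, 2.58], [-1.02, 4.17], [0.09, 2.62], [-3.14, 3.14]. Speed limits (rad/s): [2.57, 2.57, 3.14, 3.14, 3.14, 3.14].

INTERFACE

Orientations are given as a rotation vector (axis times angle).
In Python, from station import ctrl gives the robot as it stands.
- The arm moves only by the tool drive_tool, never from a script. Its argument "moves" is one flat list of numbers, 7 for each row, row after row: the turn, a rotation vector about the world's x, y, z in degrees, then the shift along the world's x, y, z in m, then the closure, from 0 (fully open) to 1 (shut). A call has exactly 5 rows; each row shifts and turns the commanded pose from where the row before left it; what a row does not reach is not made up. A row lasts 1/8 s, in which the tool goes at most 62.5 mm and 10.7 degrees, less where a joint would pass 70% of its speed; a pose out of reach is approached as far as the arm can. A call is refused whole if a number of a shift passes 0.0625 or a number of a turn 10.7, either way. A call with a gripper value outside its range is refused whole. The fingers move at their own pace and stop on an object; "newtons" is the grip in N (left out, the last holds). Time passes only in rows, so rows that do not move let the fingers close, or fill a call up. It gives the time, the measured TCP pose, the force and the opening at its end, in the units of the state.
- ctrl.get_obs(): the state, without advancing time (a new reading comes with each control period).
- ctrl.get_image(name): name is "scene" or "side" or "wrist"; returns the picture (480x640x3 uint8, red, green, blue); there is no depth.
- ctrl.get_calibration(name): a dict with "fx", "fy", "cx", "cy" (pixels), "rvec" (rotation vector, rad) and "tvec" (3), from world to camera coordinates, as OpenCV has them; the wrist camera has in their place "T_tool_cam" (4x4, takes a point from camera to tool coordinates, whose origin is the TCP and whose axes are the flange's). Camera axes: x right, y down, z forward; pixel columns grow to the right and rows downward; lengths in m; the calibration is good to about 2 mm. The wrist camera is an equidistant fisheye: a pixel r from the principal point sees the ray r / f radians off the axis. A picture is of the moment at which its call begins: read the wrist's pose just before it. get_calibration takes no time and is no camera call.
- ctrl.finish_job(): hands the job in, once; it reports no verdict.
The state is a dict: "t": time; "q": joint angles; "dq": joint speeds; "effort": joint torques, N m; "tool_pos": TCP position; "tool_rot": TCP orientation; "contact_force": force on the tool from outside, world axes, zero at the start; "wrist_torque": the same for the moment, N m; "opening": finger opening in m.
Only numpy, scipy, OpenCV 4.12 (cv2) and the standard library are available. Lean on these libraries where they do the work, as an engineer would, in place of code of your own. Each camera call takes 0.05 s, during which the arm holds its last target.

## Working session

There is one attempt and no reset: what is moved stays moved. The work goes in short steps, Python scripts to look and compute and a tool call to move; the robot and the scene stay as the last step left them, time stands still between calls to the robot, and variables do not carry over. Pictures are saved under pics/ and viewed, and the job is handed in when it is done.

Besides the shell and the picture viewer there is one more tool, called after "Request:" by a JSON object that holds its "fn" and its "kwargs", one argument or row to a line. drive_tool: Moves the arm, as the interface text tells. Its arguments: {"type":"object","properties":{"moves":{"type":"array","items":{"type":"number"}},"newtons":{"type":"number"}},"required":["moves"]}

```bash
ls; mkdir -p pics
python3 - <<'E'
from station import ctrl
import cv2
print(ctrl.get_obs())
for n in ["scene","side","wrist"]:
    print(n,ctrl.get_calibration(n))
    cv2.imwrite(f"pics/{n}0.png",ctrl.get_image(n)[:,:,::-1])
E
```

```text
pics
{'t': 0.0, 'q': array([-1.35996382e+00,  5.33359716e-02,  1.61429321e+00,  1.15073428e-05,
        1.47599984e+00, -1.19027882e-01]), 'dq': array([ 6.41848358e-04, -9.92442366e-05, -5.68213426e-06, -5.41872074e-04,
        1.12561625e-03,  8.50517299e-04]), 'effort': array([-9.90602825e-05, -3.93684483e+01, -3.70180428e+01, -1.92738248e-04,
        7.05634229e-03,  7.72820794e-07]), 'tool_pos': array([ 0.20230018, -0.59069652,  0.23007644]), 'tool_rot': array([-3.09695381e+00, -5.15461820e-01,  1.28720024e-04]), 'contact_force': array([ 0.17945163,  0.18502206, -0.29213847]), 'wrist_torque': array([0.00359498, 0.0103284 , 0.01040663]), 'opening': 0.08527830948585713}
scene {'fx': 621.2630093134972, 'fy': 621.2630093134972, 'cx': 319.59515826006015, 'cy': 239.53240991605665, 'rvec': array([ 0.7062219 , -2.64460155,  1.0619123 ]), 'tvec': array([0.4274119 , 0.25838499, 1.35563878])}
side {'fx': 470.9957396831094, 'fy': 470.9957396831094, 'cx': 314.00600714511734, 'cy': 233.01280347390863, 'rvec': array([ 0.44035361, -2.55590193,  1.45050335]), 'tvec': array([0.46477453, 0.17009942, 1.09448918])}
wrist {'fx': 371.64829954431775, 'fy': 371.64829954431775, 'cx': 323.0581430739309, 'cy': 240.341417064882, 'T_tool_cam': array([[-2.98392254e-04, -9.57057003e-01, -2.89899645e-01,
         7.43187721e-02],
       [ 9.99999529e-01, -1.79744003e-05, -9.69954922e-04,
         6.72027904e-05],
       [ 9.23091379e-04, -2.89899798e-01,  9.57056558e-01,
        -1.42733410e-01],
       [ 0.00000000e+00,  0.00000000e+00,  0.00000000e+00,
         1.00000000e+00]])}
```

View pics/scene0.png

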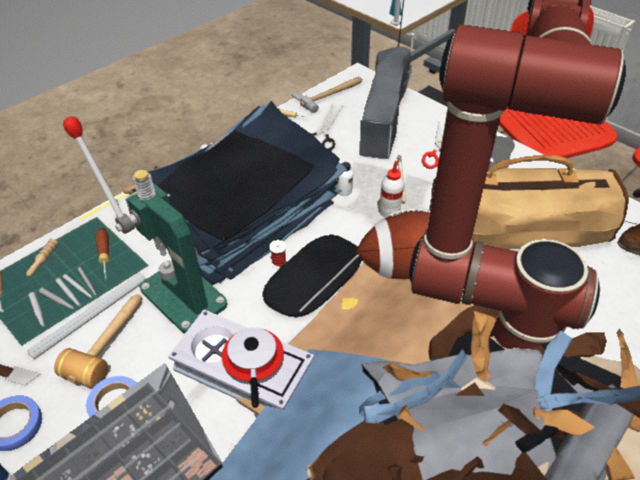

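View pics/side0.png

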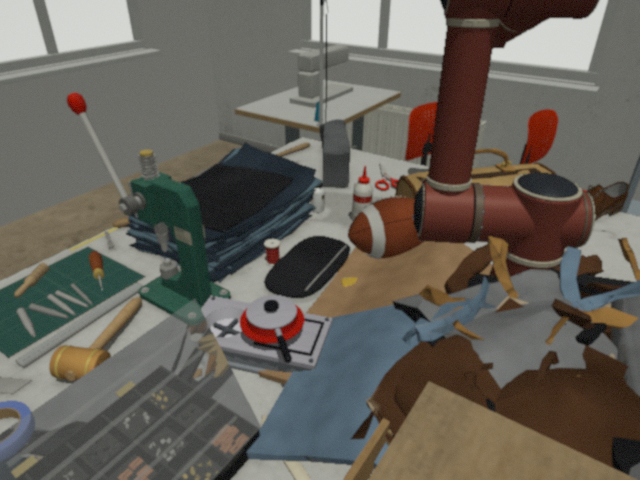

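View pics/wrist0.png

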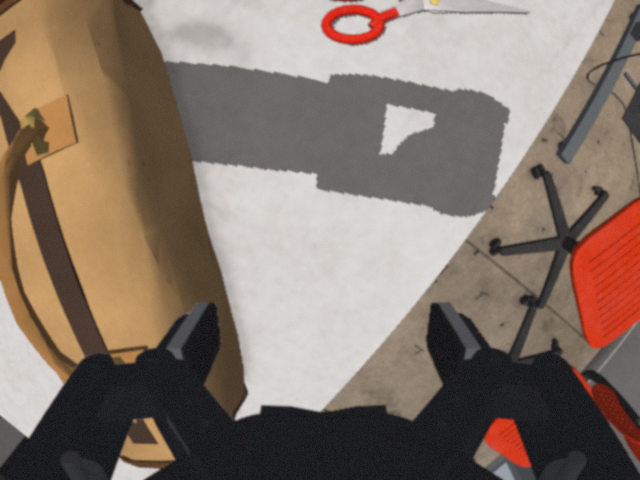

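Scene view: the pot is at about (252,353), the cup at (212,348) with the rib cross visible in it, and the handle points toward (255,400). Next I'll zoom in.

```bash
cat > h.py <<'E'
import numpy as np, cv2
from scipy.spatial.transform import Rotation as R
from station import ctrl
def ray(n,uv,obs=None):
    c=ctrl.get_calibration(n); u,v=uv
    x=(u-c['cx'])/c['fx']; y=(v-c['cy'])/c['fy']
    if n=='wrist':
        T=np.array(c['T_tool_cam']); r=np.hypot(x,y)
        d=np.array([x/r*np.sin(r),y/r*np.sin(r),np.cos(r)]) if r>0 else np.array([0,0,1.])
        Rt=R.from_rotvec(obs['tool_rot']).as_matrix()
        return Rt@T[:3,3]+obs['tool_pos'], Rt@T[:3,:3]@d
    M=R.from_rotvec(c['rvec']).as_matrix()
    return -M.T@c['tvec'], M.T@np.array([x,y,1.])
def onz(n,uv,z,obs=None):
    o,d=ray(n,uv,obs); return o+d*(z-o[2])/d[2]
def proj(n,P,obs=None):
    c=ctrl.get_calibration(n); P=np.atleast_2d(P).astype(float)
    if n=='wrist':
        T=np.array(c['T_tool_cam']); Rt=R.from_rotvec(obs['tool_rot']).as_matrix()
        p=((P-obs['tool_pos'])@Rt-T[:3,3])@T[:3,:3]
        th=np.arctan2(np.hypot(p[:,0],p[:,1]),p[:,2]); h=np.hypot(p[:,0],p[:,1])
        return np.c_[c['cx']+c['fx']*th*p[:,0]/h,c['cy']+c['fy']*th*p[:,1]/h]
    K=np.array([[c['fx'],0,c['cx']],[0,c['fy'],c['cy']],[0,0,1]])
    return cv2.projectPoints(P,c['rvec'],c['tvec'],K,None)[0][:,0]
E
python3 - <<'E'
import cv2
for n,(x,y) in {"scene":(160,290),"side":(190,280)}.items():
    im=cv2.imread(f"pics/{n}0.png")[y:y+120,x:x+160]
    cv2.imwrite(f"pics/{n}0z.png",cv2.resize(im,None,fx=5,fy=5,interpolation=cv2.INTER_CUBIC))
E
```

```text
(no output)
```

View pics/scene0z.png

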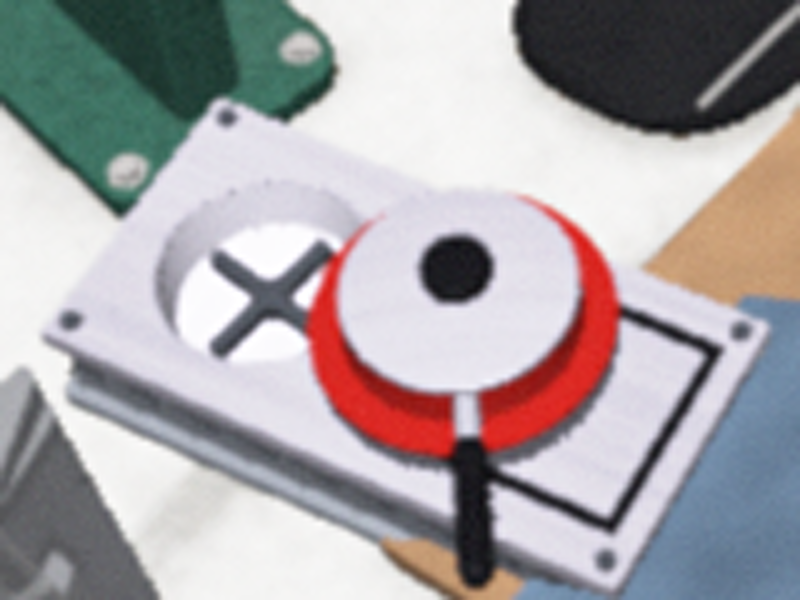

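View pics/side0z.png

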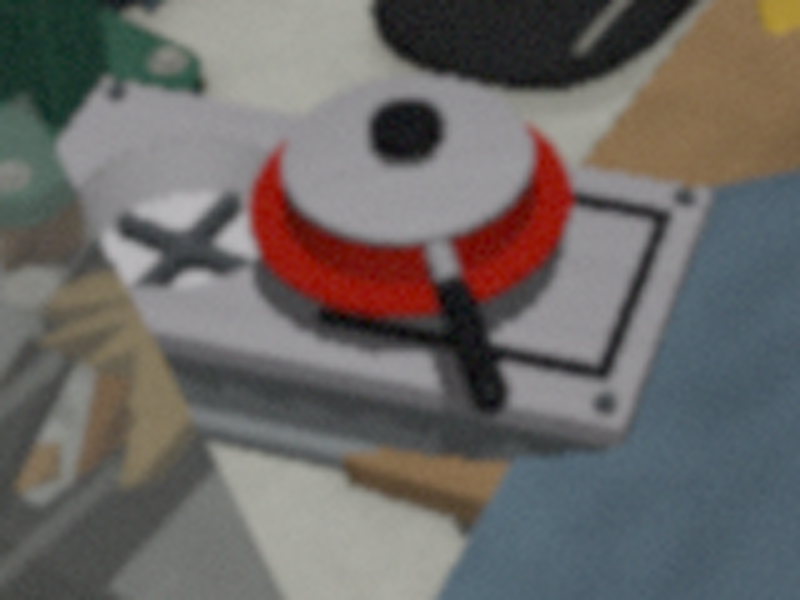

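Run:
```python
from h import *
def S(u,v):return (160+u/5,290+v/5)
def D(u,v):return (190+u/5,280+v/5)
c={k:onz('scene',S(*p),.058) for k,p in dict(farL=(222,98),endL=(45,335),endR=(615,594),farR=(770,322)).items()}
for k,v in c.items(): print(k,v.round(4))
P=np.array(list(c.values()))
# slide dir: from R (behind) to L (cup)
x=(c['endL']-c['endR']); x2=c['farL']-c['farR']; print(np.linalg.norm(x),np.linalg.norm(x2),np.degrees(np.arctan2(x[1],x[0])),np.degrees(np.arctan2(x2[1],x2[0])))
d=(x+x2);d/=np.linalg.norm(d); ctr=P.mean(0); cup=ctr+d*(275/2-68)/1000; print('psi',np.degrees(np.arctan2(d[1],d[0])),'ctr',ctr,'cup',cup)
for n,f,pts in (('scene',S,[(220,255),(318,245),(218,350),(270,297)]),('side',D,[(125,220),(235,200),(150,280),(182,240)])):
    r=[onz(n,f(*p),.040) for p in pts]
    print(n,[q.round(4) for q in r],'dir 1-2diag',[np.degrees(np.arctan2(*(a-b)[1::-1])).round(1) for a,b in ((r[0],r[3]),(r[1],r[2]))])
kz=.058+.069
k1=onz('scene',S(457,262),kz); k2=onz('side',D(408,122),kz); print('knob',k1,k2)
h1=[onz('scene',S(*p),.058+.043) for p in ((468,450),(478,575))];h2=[onz('side',D(*p),.058+.043) for p in ((455,290),(490,398))]
print('handle',h1,h2)
for h,k in((h1,k1),(h2,k2)):
    print([np.linalg.norm((q-k)[:2]) for q in h],[np.degrees(np.arctan2(*(q-k)[1::-1])) for q in h])
print(proj('scene',cup),proj('side',cup))
```

```text
farL [0.638  0.2625 0.058 ]
endL [0.6262 0.3987 0.058 ]
endR [0.355  0.3806 0.058 ]
farR [0.3661 0.2427 0.058 ]
0.27178579740667 0.27268161302039806 3.8023009942157375 4.161800044136606
psi 3.9823462631568143 ctr [0.49635021 0.32112413 0.058     ] cup [0.5656824  0.32595084 0.058     ]
scene [array([0.5971, 0.3215, 0.04  ]), array([0.5632, 0.2961, 0.04  ]), array([0.5682, 0.3605, 0.04  ]), array([0.5651, 0.3281, 0.04  ])] dir 1-2diag [np.float64(-11.7), np.float64(-94.4)]
side [array([0.5978, 0.3237, 0.04  ]), array([0.5602, 0.2972, 0.04  ]), array([0.5701, 0.352 , 0.04  ]), array([0.5694, 0.3266, 0.04  ])] dir 1-2diag [np.float64(-5.8), np.float64(-100.2)]
knob [0.46465263 0.31900972 0.127     ] [0.4650787  0.32128678 0.127     ]
handle [array([0.42327265, 0.37575441, 0.101     ]), array([0.38950729, 0.41841127, 0.101     ])] [array([0.42383037, 0.3747109 , 0.101     ]), array([0.3915136 , 0.41970463, 0.101     ])]
[np.float64(0.07023006221627004), np.float64(0.12460934188204388)] [np.float64(126.10068730845487), np.float64(127.08846107581226)]
[np.float64(0.06749489456638275), np.float64(0.12287350190187983)] [np.float64(127.67143705466962), np.float64(126.7772779685016)]
[[213.27694006 343.74719821]] [[227.30067158 321.56169635]]
```

Request:
{"fn": "drive_tool", "kwargs": {
  "moves": [0, 0, -3, 0, 0, 0.06, 0, 0, 0, -3, 0.02, 0, 0.055, 0.2, 0, 0, -3, 0.05, 0.03, 0.01, 0.65, 0, 0, -3, 0.05, 0.035, 0, 0.65, 0, 0, -3, 0.045, 0.04, 0, 0.65],
  "newtons": 20
}}

```text
t: 0.78
tool_pos: [0.3687, -0.4852, 0.356]
tool_rot: [-3.14, -0.103, -0.0]
contact_force: [0.4, -0.8, -0.5]
opening: 0.0299
```

Request:
{"fn": "drive_tool", "kwargs": {
  "moves": [0, 0, 0, 0.04, 0.045, 0, 0.65, 0, 0, 0, 0.03, 0.05, 0, 0.65, 0, 0, 0, 0.02, 0.055, 0, 0.65, 0, 0, 0, 0, 0.06, 0, 0.65, 0, 0, 0, 0, 0.06, 0, 0.65]
}}

```text
t: 1.4
tool_pos: [0.4573, -0.2143, 0.3558]
tool_rot: [-3.139, -0.107, 0.001]
contact_force: [-0.5, 0.4, 0.1]
opening: 0.0301
```

Request:
{"fn": "drive_tool", "kwargs": {
  "moves": [0, 0, 0, 0, 0.062, 0, 0.65, 0, 0, 0, 0, 0.062, 0, 0.65, 0, 0, 0, 0, 0.062, 0, 0.65, 0, 0, 0, 0, 0.062, 0, 0.65, 0, 0, 0, 0, 0.062, 0, 0.65]
}}

```text
t: 2.02
tool_pos: [0.4569, 0.0957, 0.3562]
tool_rot: [3.14, 0.107, 0.001]
contact_force: [0.4, 0.6, -0.6]
opening: 0.0299
```

Request:
{"fn": "drive_tool", "kwargs": {
  "moves": [0, 0, 0, -0.018, 0.054, 0, 0.65, 0, 0, 0, -0.018, 0.054, 0, 0.65, 0, 0, 0, -0.018, 0.054, -0.02, 0.65, 0, 0, 0, -0.018, 0.055, -0.02, 0.65, 0, 0, 0, 0, 0, -0.03, 0.65]
}}

```text
t: 2.65
tool_pos: [0.3838, 0.3139, 0.2861]
tool_rot: [-3.138, -0.117, -0.001]
contact_force: [0.1, -0.5, 0.4]
opening: 0.0299
```

Run:
```python
from h import *
o=ctrl.get_obs();print(o['tool_pos'],o['tool_rot'],o['q'])
cv2.imwrite("pics/w1.png",ctrl.get_image("wrist")[:,:,::-1])
np.save("o1.npy",np.r_[o['tool_pos'],o['tool_rot']])
```

```text
[0.3838382  0.31390986 0.28606418] [-3.13821334e+00 -1.16553495e-01 -1.09420641e-03] [ 5.34887469e-01 -2.90471911e-01  1.83716603e+00  7.35442123e-04
  1.59370588e+00  2.03145505e+00]
```

View pics/w1.png

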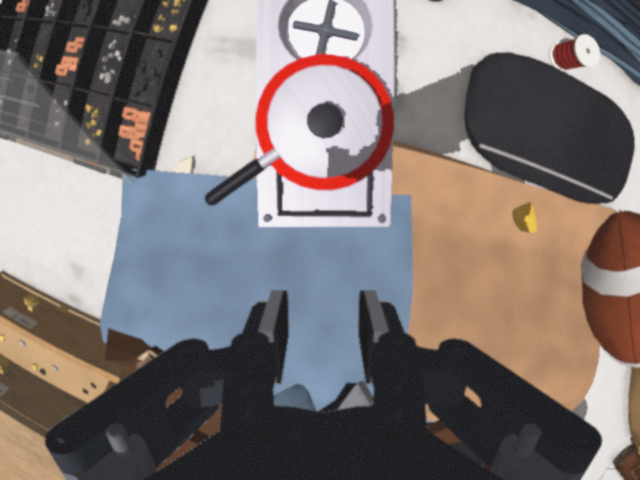

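The wrist view shows the pot with its knob at (325,119), the handle to (210,200), the deck's rear corners at (258,226) and (391,226), and the rib cross at (328,31).

Run:
```python
from h import *
a=np.load("o1.npy"); o=dict(tool_pos=a[:3],tool_rot=a[3:])
im=cv2.imread("pics/w1.png")
cv2.imwrite("pics/w1z.png",cv2.resize(im[0:140,240:410],None,fx=4,fy=4,interpolation=cv2.INTER_CUBIC))
W=lambda u,v,z:onz('wrist',(u,v),z,o)
print('corners',W(258,226,.058),W(391,226,.058))
k=W(325,119,.127);print('knob',k)
h=[W(272,157,.101),W(210,200,.101)]
for q in h: print(q,np.linalg.norm((q-k)[:2]),np.degrees(np.arctan2(*(q-k)[1::-1])))
# red mask ellipse -> flange
hsv=cv2.cvtColor(im,cv2.COLOR_BGR2HSV);m=((hsv[...,0]<8)|(hsv[...,0]>172))&(hsv[...,1]>150)&(hsv[...,2]>100)
m=m.astype(np.uint8);m[:, :240]=0;m[:,410:]=0;m[220:]=0
c=max(cv2.findContours(m,0,1)[0],key=cv2.contourArea)
P=np.array([W(*p[0],.086)[:2] for p in c]);print('flange',cv2.minEnclosingCircle((P*1000).astype(np.float32)))
```

```text
corners [0.35649326 0.38052525 0.058     ] [0.36682193 0.2423258  0.058     ]
knob [0.4678272  0.31910622 0.127     ]
[0.43221632 0.36325733 0.101     ] 0.056722619749333715 128.88854556905008
[0.39000859 0.41972958 0.101     ] 0.1272037560004155 127.7171228537188
flange ((466.6026306152344, 319.67132568359375), 63.91107940673828)
```

View pics/w1z.png

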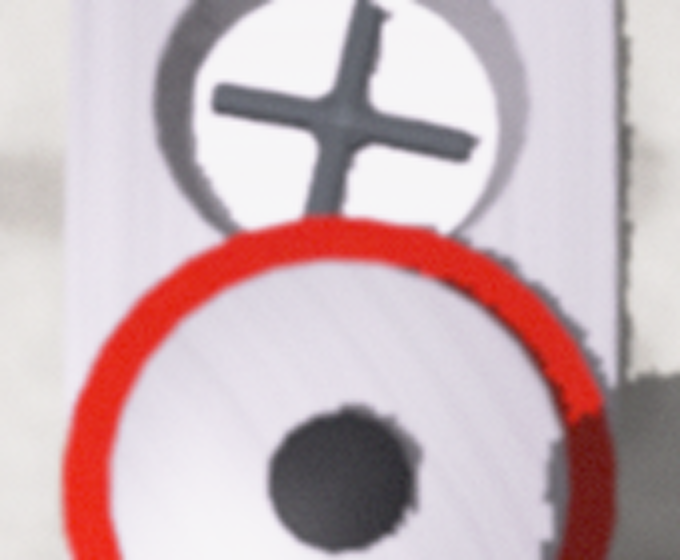

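Run:
```python
from h import *
a=np.load("o1.npy"); o=dict(tool_pos=a[:3],tool_rot=a[3:])
W=lambda u,v,z=.04:onz('wrist',(240+u/4,v/4),z,o)
p=[W(213,98),W(472,148),W(366,12),W(322,212)]
c=W(342,117);print('c',c)
ang=lambda d:np.degrees(np.arctan2(d[1],d[0]))
print(ang(p[0]-p[1]),ang(p[2]-p[3]))
x=W(154,110,.058);y=W(527,105,.058);print('mouth sides',x,y,(x+y)/2)
e=W(0,0); 
A=onz('wrist',(258,226),.058,o);B=onz('wrist',(391,226),.058,o);print('edge dir',ang(A-B)-90,'cup from edge',(A+B)/2+.207*np.array([np.cos(np.radians(4.1)),np.sin(np.radians(4.1)),0]))
```

```text
c [0.56713704 0.32567832 0.04      ]
82.41365545752112 -7.11427837247765
mouth sides [0.56159228 0.37185571 0.058     ] [0.56989915 0.28013477 0.058     ] [0.56574572 0.32599524 0.058     ]
edge dir 4.274193081386343 cup from edge [0.56812784 0.32622549 0.058     ]
```

Request:
{"fn": "drive_tool", "kwargs": {
  "moves": [0, 0, 0, 0, 0, -0.05, 0.65, 0, 0, 0, 0, 0, -0.05, 0.65, 0, 0, 0, 0, 0, -0.05, 0.65, 0, 0, 0, 0, 0, -0.03, 0.65, 0, 0, 0, 0, 0, -0.013, 0.65]
}}

```text
t: 3.32
tool_pos: [0.3845, 0.3096, 0.0914]
tool_rot: [3.138, 0.105, -0.005]
contact_force: [0.3, 0.8, 0.7]
opening: 0.0297
```

Request:
{"fn": "drive_tool", "kwargs": {
  "moves": [0, 0, 0, 0.006, 0, -0.001, 0.65, 0, 0, 0, 0.006, 0, 0, 0.65, 0, 0, 0, 0.006, 0.001, 0, 0.65, 0, 0, 0, 0.004, 0, 0, 0.65, 0, 0, 0, 0, 0, 0, 0.65]
}}

```text
t: 3.95
tool_pos: [0.4079, 0.3118, 0.0927]
tool_rot: [-3.139, -0.106, -0.001]
contact_force: [0.4, -0.2, 0.7]
opening: 0.0303
```

Run:
```python
from h import *
o=ctrl.get_obs();print(o['tool_pos'],o['contact_force'])
cv2.imwrite("pics/w2.png",ctrl.get_image("wrist")[:,:,::-1])
im=ctrl.get_image("side")[260:400,170:370,::-1]
cv2.imwrite("pics/s2.png",cv2.resize(im,None,fx=4,fy=4,interpolation=cv2.INTER_CUBIC))
```

```text
[0.40788606 0.3118233  0.09271018] [ 0.39881193 -0.22916741  0.70475096]
```

View pics/w2.png

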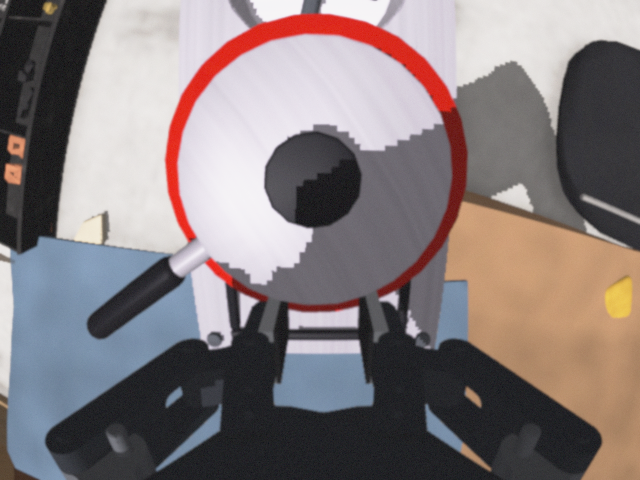

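View pics/s2.png

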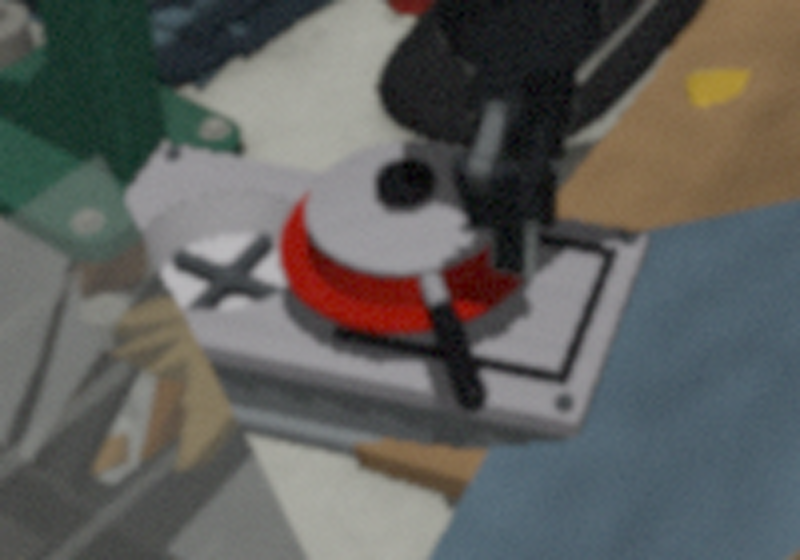

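Request:
{"fn": "drive_tool", "kwargs": {
  "moves": [0, 0, 0, 0.004, 0.002, -0.002, 0.65, 0, 0, 0, 0.006, 0.001, 0, 0.65, 0, 0, 0, 0.006, 0.0005, 0, 0.65, 0, 0, 0, 0.006, 0.0005, 0, 0.65, 0, 0, 0, 0.006, 0.0005, 0, 0.65]
}}

```text
t: 4.68
tool_pos: [0.4359, 0.3162, 0.0902]
tool_rot: [3.14, 0.107, -0.0]
contact_force: [-1.4, -0.4, -0.3]
opening: 0.0301
```

Request:
{"fn": "drive_tool", "kwargs": {
  "moves": [0, 0, 0, 0.006, 0.0005, 0, 0.65, 0, 0, 0, 0.006, 0.0005, 0, 0.65, 0, 0, 0, 0.006, 0.0005, 0, 0.65, 0, 0, 0, 0.002, 0, 0, 0.65, 0, 0, 0, 0, 0, 0, 0.65]
}}

```text
t: 5.3
tool_pos: [0.4557, 0.3178, 0.0904]
tool_rot: [-3.14, -0.107, -0.001]
contact_force: [-0.4, -0.1, 0.1]
opening: 0.0305
```

Run:
```python
from h import *
o=ctrl.get_obs();print(o['tool_pos'],o['contact_force'])
cv2.imwrite("pics/w3.png",ctrl.get_image("wrist")[:,:,::-1])
im=ctrl.get_image("side")[260:400,170:370,::-1]
cv2.imwrite("pics/s3.png",cv2.resize(im,None,fx=4,fy=4,interpolation=cv2.INTER_CUBIC))
```

```text
[0.45571786 0.31775511 0.09041184] [-0.36949387 -0.10055215  0.09825571]
```

View pics/w3.png

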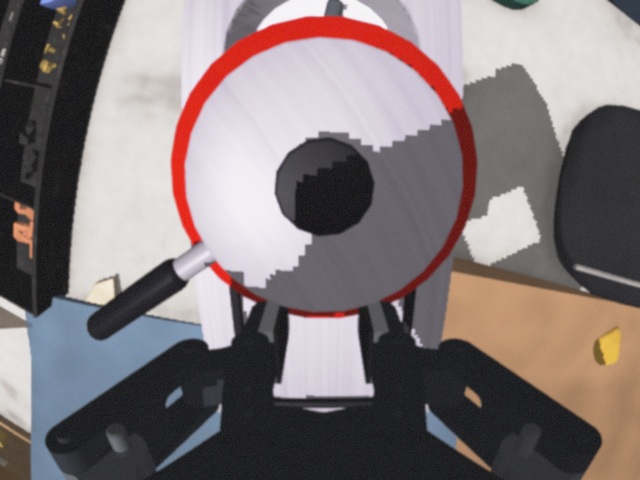

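View pics/s3.png

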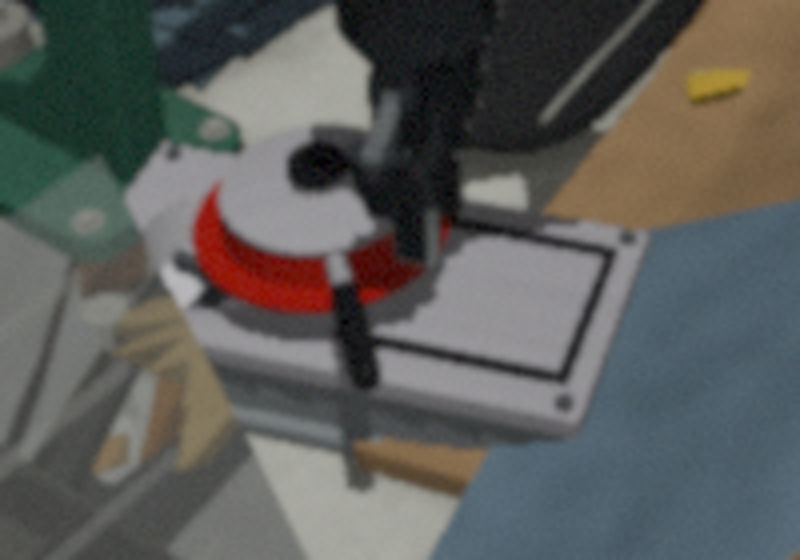

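The pot is sliding straight. The knob is at (324,187) in the wrist view and the front flange edge is now over the cup.

Run:
```python
from h import *
o=ctrl.get_obs()
print(onz('wrist',(324,187),.127,o))
```

```text
[0.51358146 0.32156791 0.127     ]
```

Request:
{"fn": "drive_tool", "kwargs": {
  "moves": [0, 0, 0, 0.006, 0.0005, 0, 0.65, 0, 0, 0, 0.006, 0.0005, 0, 0.65, 0, 0, 0, 0.005, 0, 0, 0.65, 0, 0, 0, 0.003, 0, 0, 0.65, 0, 0, 0, 0, 0, 0, 0.65]
}}

```text
t: 6.02
tool_pos: [0.4759, 0.3187, 0.0904]
tool_rot: [-3.14, -0.106, -0.001]
contact_force: [-0.7, 0.7, -0.7]
opening: 0.03
```

Request:
{"fn": "drive_tool", "kwargs": {
  "moves": [0, 0, 0, 0.005, 0.0005, 0, 0.65, 0, 0, 0, 0.005, 0.0005, 0, 0.65, 0, 0, 0, 0.003, 0, 0, 0.65, 0, 0, 0, 0, 0, 0, 0.65, 0, 0, 0, 0, 0, 0, 0.65]
}}

```text
t: 6.65
tool_pos: [0.4887, 0.3197, 0.0904]
tool_rot: [-3.14, -0.107, -0.001]
contact_force: [0.4, 0.7, 1.1]
opening: 0.0299
```

Run:
```python
from h import *
o=ctrl.get_obs();print(o['tool_pos'],o['contact_force'])
cv2.imwrite("pics/w4.png",ctrl.get_image("wrist")[:,:,::-1])
im=ctrl.get_image("side")[240:380,150:350,::-1]
cv2.imwrite("pics/s4.png",cv2.resize(im,None,fx=4,fy=4,interpolation=cv2.INTER_CUBIC))
```

```text
[0.48865106 0.31973798 0.09038801] [0.3783678  0.71317693 1.08663778]
```

View pics/w4.png

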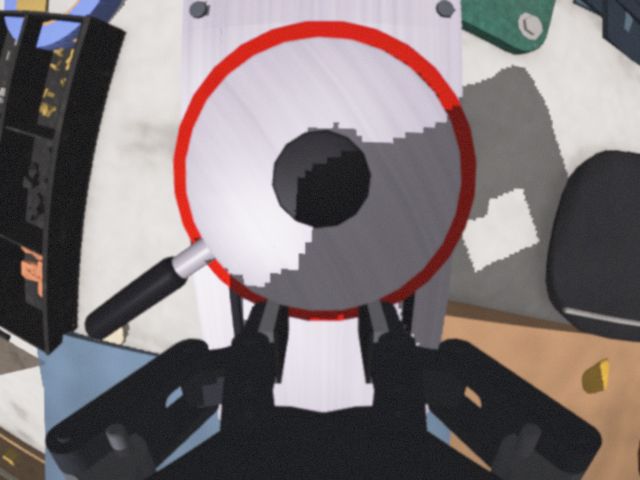

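View pics/s4.png

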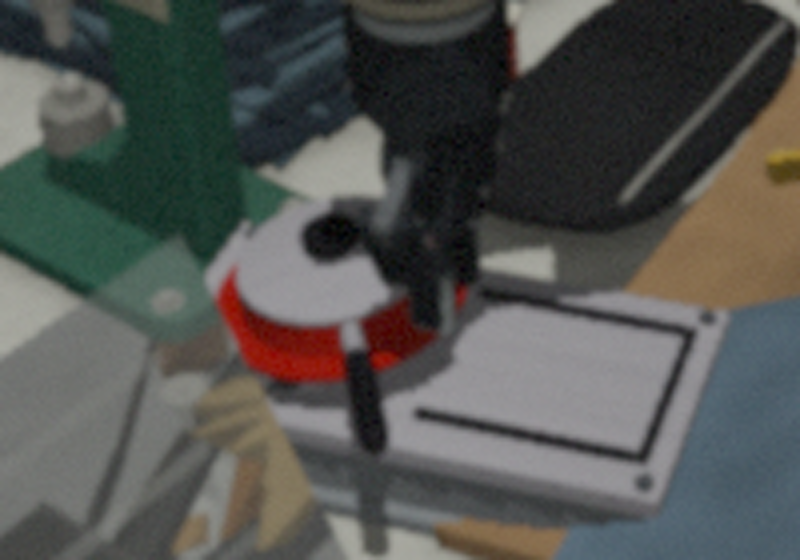

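The pot is tilted only slightly because the fingertips over the rear flange hold it. Next, about 20 mm more.

Request:
{"fn": "drive_tool", "kwargs": {
  "moves": [0, 0, 0, 0.004, 0.0003, 0, 0.65, 0, 0, 0, 0.004, 0.0003, 0, 0.65, 0, 0, 0, 0.003, 0.0002, 0, 0.65, 0, 0, 0, 0, 0, 0, 0.65, 0, 0, 0, 0, 0, 0, 0.65]
}}

```text
t: 7.38
tool_pos: [0.5003, 0.3207, 0.0911]
tool_rot: [-3.139, -0.106, -0.003]
contact_force: [0.7, -0.1, 4.4]
opening: 0.0299
```

Request:
{"fn": "drive_tool", "kwargs": {
  "moves": [0, 0, 0, 0.003, 0.0003, 0, 0.65, 0, 0, 0, 0.003, 0.0002, 0, 0.65, 0, 0, 0, 0.001, 0, 0, 0.65, 0, 0, 0, 0, 0, 0, 0.65, 0, 0, 0, 0, 0, 0, 0.65]
}}

```text
t: 8.0
tool_pos: [0.5071, 0.3214, 0.0911]
tool_rot: [-3.139, -0.107, -0.003]
contact_force: [0.5, -0.7, 5.5]
opening: 0.0299
```

Run:
```python
from h import *
o=ctrl.get_obs();print(o['tool_pos'],o['contact_force'])
cv2.imwrite("pics/w5.png",ctrl.get_image("wrist")[:,:,::-1])
im=ctrl.get_image("side")[240:380,150:350,::-1]
cv2.imwrite("pics/s5.png",cv2.resize(im,None,fx=4,fy=4,interpolation=cv2.INTER_CUBIC))
```

```text
[0.50706769 0.32138361 0.09111298] [ 0.52100941 -0.68188099  5.49931503]
```

View pics/w5.png

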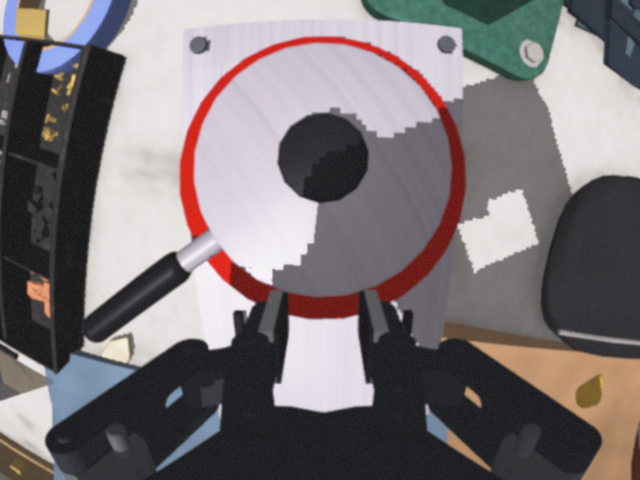

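View pics/s5.png

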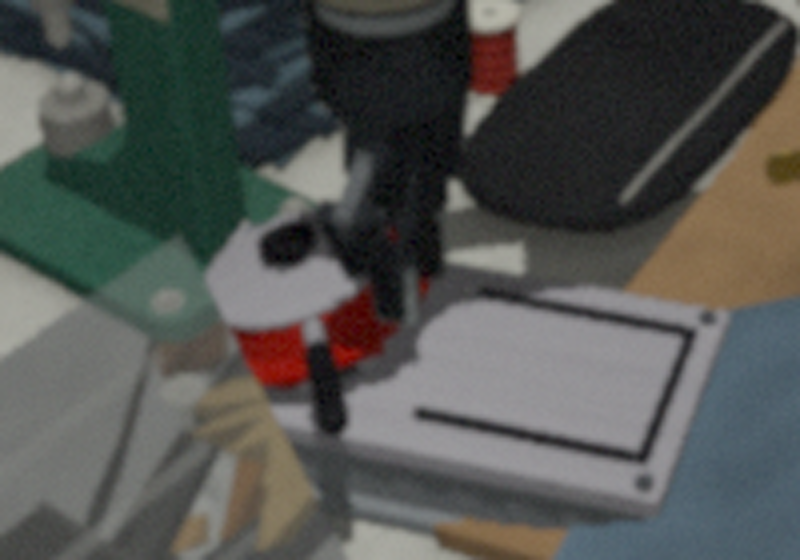

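Tilted roughly 15–20°, the pot's centre is about over the cup and the fingertips sit on the high rear flange (5.5 N). I'll press down gently from here.

Request:
{"fn": "drive_tool", "kwargs": {
  "moves": [0, 0, 0, 0, 0, -0.003, 0.65, 0, 0, 0, 0, 0, -0.003, 0.65, 0, 0, 0, 0, 0, -0.002, 0.65, 0, 0, 0, 0, 0, 0, 0.65, 0, 0, 0, 0, 0, 0, 0.65]
}}

```text
t: 8.72
tool_pos: [0.5061, 0.3208, 0.0818]
tool_rot: [3.139, 0.107, -0.001]
contact_force: [-0.3, -0.4, -0.2]
opening: 0.0297
```

Run:
```python
from h import *
o=ctrl.get_obs();print(o['tool_pos'],o['contact_force'])
cv2.imwrite("pics/w6.png",ctrl.get_image("wrist")[:,:,::-1])
im=ctrl.get_image("side")[240:380,150:350,::-1]
cv2.imwrite("pics/s6.png",cv2.resize(im,None,fx=4,fy=4,interpolation=cv2.INTER_CUBIC))
```

```text
[0.50606896 0.32083314 0.08180537] [-0.25416694 -0.37303009 -0.16886119]
```

View pics/w6.png

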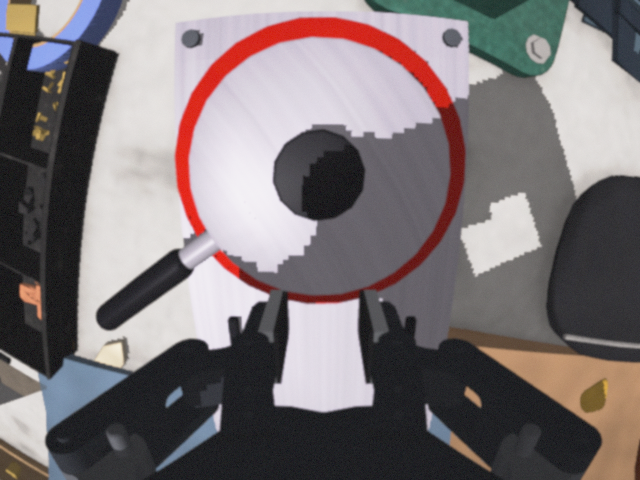

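View pics/s6.png

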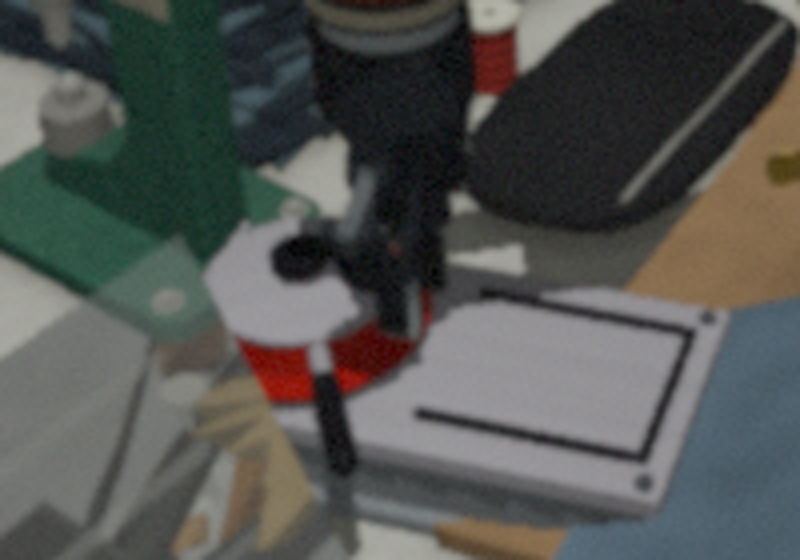

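The pot is level in the cup. I'll lift off, swing to the handle and turn the wrist to face it.

Request:
{"fn": "drive_tool", "kwargs": {
  "moves": [0, 0, 0, 0, 0, 0.01, 0.65, 0, 0, 0, 0, 0, 0.03, 0.65, 0, 0, 0, 0, 0, 0.06, 0.65, 0, 0, 10.3, 0, 0.02, 0.03, 0.65, 0, 0, 10.3, 0, 0.03, 0, 0.65]
}}

```text
t: 9.45
tool_pos: [0.5087, 0.3723, 0.2185]
tool_rot: [-3.066, -0.673, -0.014]
contact_force: [0.2, -0.5, -0.1]
opening: 0.0299
```

Run:
```python
from h import *
o=ctrl.get_obs();print(o['tool_pos'],o['contact_force'])
im=ctrl.get_image("side")[240:380,150:350,::-1]
cv2.imwrite("pics/s7.png",cv2.resize(im,None,fx=4,fy=4,interpolation=cv2.INTER_CUBIC))
im=ctrl.get_image("scene")[280:420,140:340,::-1]
cv2.imwrite("pics/c7.png",cv2.resize(im,None,fx=4,fy=4,interpolation=cv2.INTER_CUBIC))
```

```text
[0.50872271 0.37227143 0.21851179] [ 0.15326508 -0.53426984 -0.14801399]
```

View pics/c7.png

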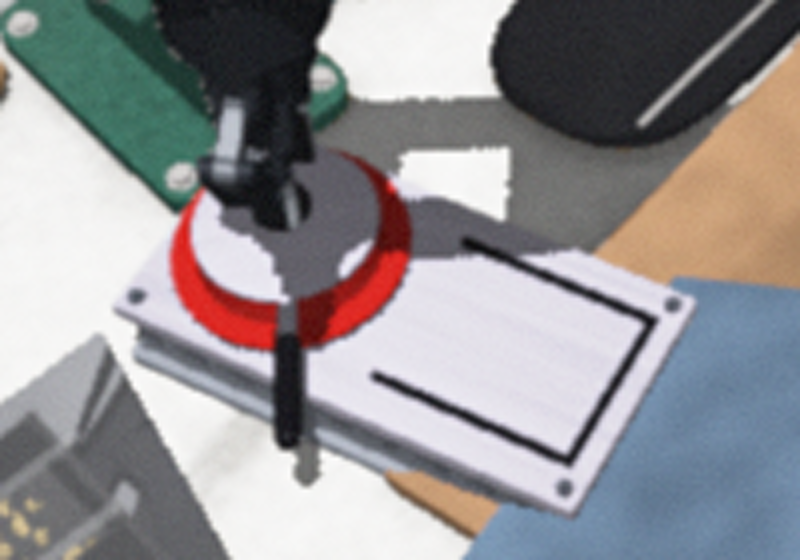

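View pics/s7.png

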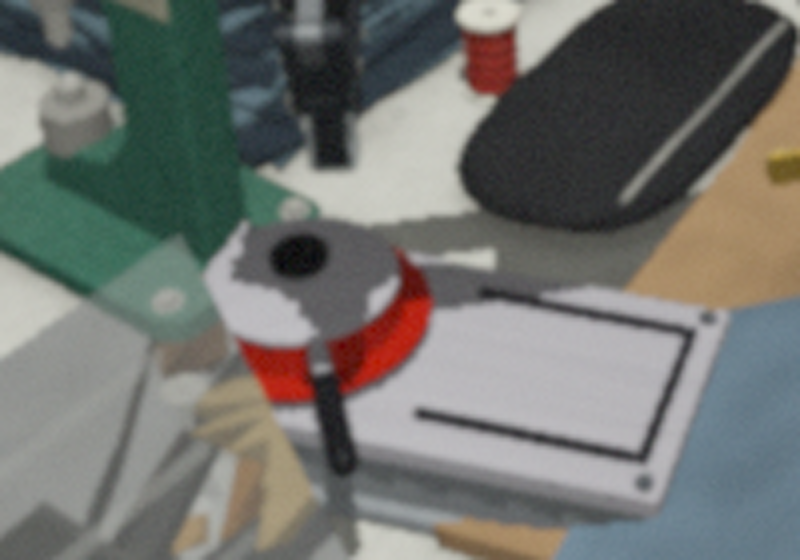

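Run:
```python
from h import *
def S(u,v):return (140+u/4,280+v/4)
def D(u,v):return (150+u/4,240+v/4)
def tri(a,b):
    o1,d1=ray('scene',a);o2,d2=ray('side',b)
    A=np.c_[d1,-d2];t=np.linalg.lstsq(A,o2-o1,rcond=None)[0];p,q=o1+d1*t[0],o2+d2*t[1];return (p+q)/2,np.linalg.norm(p-q)
print('tip',tri(S(287,443),D(345,470)),'root',tri(S(287,338),D(324,377)))
k=onz('side',D(300,254),.109);print(k)
for z in(.083,):
  for n,f,pp in(('scene',S,[(287,338),(287,440)]),('side',D,[(324,377),(345,468)])):
    h=[onz(n,f(*p),z) for p in pp];print(n,h,np.degrees(np.arctan2(*(h[1]-h[0])[1::-1])))
```

```text
tip (array([0.49054574, 0.42625388, 0.07851599]), np.float64(6.769823555232043e-05)) root (array([0.52502587, 0.38012664, 0.08324515]), np.float64(0.0009001669868875603))
[0.56317931 0.32983864 0.109     ]
scene [array([0.52465478, 0.38001412, 0.083     ]), array([0.48938984, 0.42672491, 0.083     ])] 127.05146952752804
side [array([0.52568455, 0.37982031, 0.083     ]), array([0.48873  , 0.4289546, 0.083    ])] 126.94730435572386
```

Request:
{"fn": "drive_tool", "kwargs": {
  "moves": [0, 0, 10.2, 0, 0.01, 0, 0.65, 0, 0, 10.2, 0, 0.01, 0, 0.65, 0, 0, 10.2, 0, 0.01, 0, 0.65, 0, 0, 10.2, 0, 0.002, -0.02, 0.65, 0, 0, 10.2, 0, 0, -0.02, 0.65]
}}

```text
t: 10.18
tool_pos: [0.5065, 0.4027, 0.1722]
tool_rot: [2.48, 1.928, 0.0]
contact_force: [-0.1, -0.2, 0.5]
opening: 0.0303
```

Request:
{"fn": "drive_tool", "kwargs": {
  "moves": [0, 0, 10.2, 0, 0, -0.02, 0.65, 0, 0, 10.2, 0, 0, -0.01, 0.65, 0, 0, 10.2, 0, 0, 0, 0.65, 0, 0, 10.2, 0, 0, 0, 0.65, 0, 0, 10.2, 0, 0, 0, 0.65]
}}

```text
t: 10.8
tool_pos: [0.5064, 0.4023, 0.1423]
tool_rot: [-1.409, -2.808, 0.001]
contact_force: [-0.6, -0.2, -0.5]
opening: 0.0296
```

Run:
```python
from h import *
o=ctrl.get_obs();print(o['tool_pos'],o['tool_rot'],np.degrees(2*np.arctan2(o['tool_rot'][1],o['tool_rot'][0])),o['q'])
cv2.imwrite("pics/w8.png",ctrl.get_image("wrist")[:,:,::-1])
np.save("o8.npy",np.r_[o['tool_pos'],o['tool_rot']])
```

```text
[0.5063732  0.40227571 0.14231257] [-1.40871293e+00 -2.80799173e+00  1.21070796e-03] -233.28399818376076 [ 5.56502072e-01  1.70478987e-01  1.63764076e+00 -3.70206331e-04
  1.33415634e+00 -8.42261344e-02]
```

View pics/w8.png

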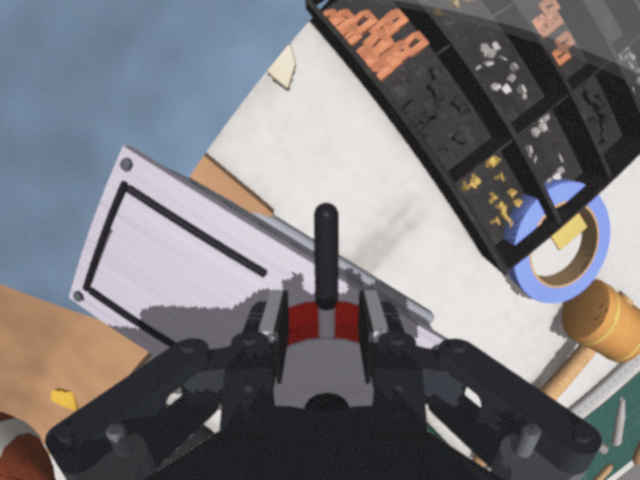

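Request:
{"fn": "drive_tool", "kwargs": {
  "moves": [0, 0, 0, 0, 0.001, -0.03, 0.65, 0, 0, 0, 0, 0, -0.02, 0.65, 0, 0, 0, 0, 0, -0.013, 0.65, 0, 0, 0, 0, 0, -0.009, 0.65, 0, 0, 0, 0, 0, 0, 0.77]
}}

```text
t: 11.48
tool_pos: [0.5061, 0.4038, 0.0697]
tool_rot: [-1.414, -2.805, 0.002]
contact_force: [0.2, 0.2, -0.6]
opening: 0.02
```

Run:
```python
from h import *
o=ctrl.get_obs();print(o['tool_pos'],o['tool_rot'],o['contact_force'],o['opening'])
cv2.imwrite("pics/w9.png",ctrl.get_image("wrist")[:,:,::-1])
C=np.array([.567,.326]);r=.098
p0=o['tool_pos'][:2];print(np.degrees(np.arctan2(*(p0-C)[::-1])),np.linalg.norm(p0-C))
a=np.radians(127.3+np.arange(0,61,5));P=C+r*np.c_[np.cos(a),np.sin(a)];print(np.round(np.diff(P,axis=0),4))
```

```text
[0.50610486 0.40381072 0.0696565 ] [-1.41436899e+00 -2.80452143e+00  1.59567255e-03] [ 0.20840662  0.22025619 -0.56371237] 0.020038324776554046
128.04694829573495 0.09880650509341798
[[-0.0066 -0.0055]
 [-0.0061 -0.006 ]
 [-0.0055 -0.0065]
 [-0.0049 -0.007 ]
 [-0.0043 -0.0074]
 [-0.0036 -0.0077]
 [-0.003  -0.008 ]
 [-0.0022 -0.0083]
 [-0.0015 -0.0084]
 [-0.0008 -0.0085]
 [-0.     -0.0085]
 [ 0.0007 -0.0085]]
```

View pics/w9.png

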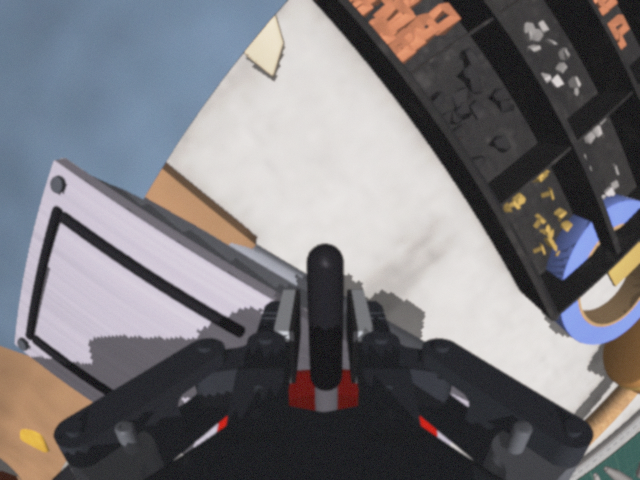

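The handle is between the fingers. I'll start turning counter-clockwise about the cup axis, with the jaws loose.

Request:
{"fn": "drive_tool", "kwargs": {
  "moves": [0, 0, 5, -0.0066, -0.0055, 0, 0.77, 0, 0, 5, -0.0061, -0.006, 0, 0.77, 0, 0, 5, -0.0055, -0.0065, 0, 0.77, 0, 0, 5, -0.0049, -0.007, 0, 0.77, 0, 0, 0, 0, 0, 0, 0.77]
}}

```text
t: 12.15
tool_pos: [0.4837, 0.3792, 0.0714]
tool_rot: [0.907, 3.007, 0.002]
contact_force: [-0.3, 0.6, -0.3]
opening: 0.0193
```

Run:
```python
from h import *
o=ctrl.get_obs();print(o['tool_pos'],np.degrees(2*np.arctan2(o['tool_rot'][1],o['tool_rot'][0])),o['contact_force'],o['wrist_torque'])
cv2.imwrite("pics/w10.png",ctrl.get_image("wrist")[:,:,::-1])
im=ctrl.get_image("side")[240:380,150:350,::-1]
cv2.imwrite("pics/s10.png",cv2.resize(im,None,fx=4,fy=4,interpolation=cv2.INTER_CUBIC))
```

```text
[0.4836927  0.37916518 0.07138657] 146.41785647722554 [-0.31613295  0.56011547 -0.25947073] [-0.00247377  0.02900136 -0.05173177]
```

View pics/w10.png

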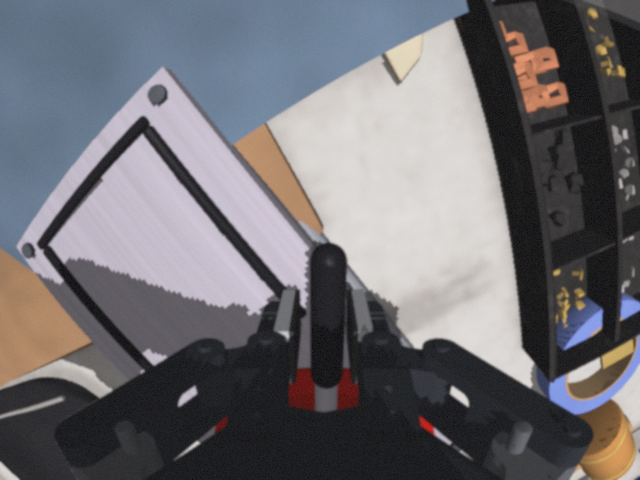

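View pics/s10.png

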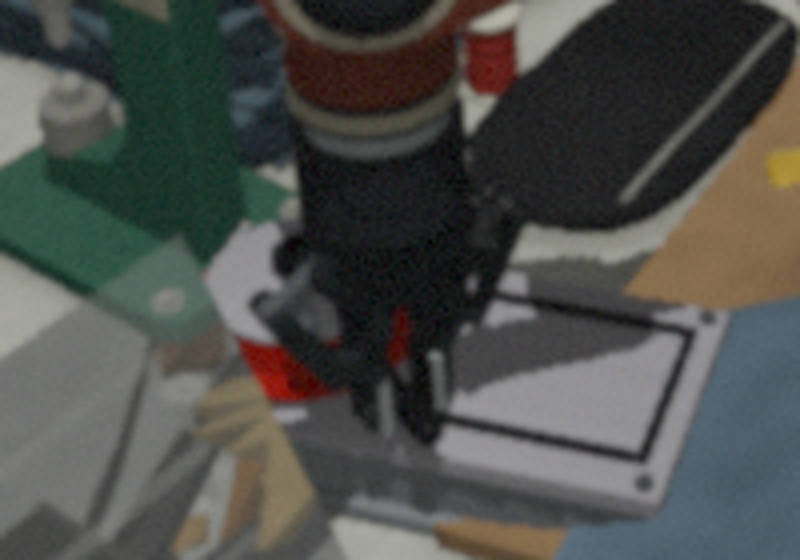

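Request:
{"fn": "drive_tool", "kwargs": {
  "moves": [0, 0, 5, -0.0043, -0.0074, 0, 0.77, 0, 0, 5, -0.0036, -0.0077, 0, 0.77, 0, 0, 5, -0.003, -0.008, 0, 0.77, 0, 0, 0, 0, 0, 0, 0.77, 0, 0, 0, 0, 0, 0, 0.77]
}}

```text
t: 12.88
tool_pos: [0.4728, 0.3563, 0.0706]
tool_rot: [0.508, 3.1, 0.001]
contact_force: [0.4, -0.2, 0.0]
opening: 0.0196
```

Request:
{"fn": "drive_tool", "kwargs": {
  "moves": [0, 0, 3, -0.0014, -0.005, 0, 0.77, 0, 0, 3, -0.0012, -0.005, 0, 0.77, 0, 0, 0, 0, 0, 0, 0.77, 0, 0, 0, 0, 0, 0, 0.77, 0, 0, 0, 0, 0, 0, 0.77]
}}

```text
t: 13.5
tool_pos: [0.4699, 0.3461, 0.0703]
tool_rot: [0.343, 3.123, 0.0]
contact_force: [-0.2, -0.3, 0.2]
opening: 0.0196
```

Run:
```python
from h import *
o=ctrl.get_obs();print(o['tool_pos'],np.degrees(2*np.arctan2(o['tool_rot'][1],o['tool_rot'][0])),o['contact_force'],o['wrist_torque'])
cv2.imwrite("pics/w11.png",ctrl.get_image("wrist")[:,:,::-1])
im=ctrl.get_image("side")[240:380,150:350,::-1]
cv2.imwrite("pics/s11.png",cv2.resize(im,None,fx=4,fy=4,interpolation=cv2.INTER_CUBIC))
```

```text
[0.46990568 0.34614687 0.07034435] 167.46887449016842 [-0.2089586  -0.34654877  0.17072402] [-0.03608361 -0.00163207  0.0034468 ]
```

View pics/w11.png

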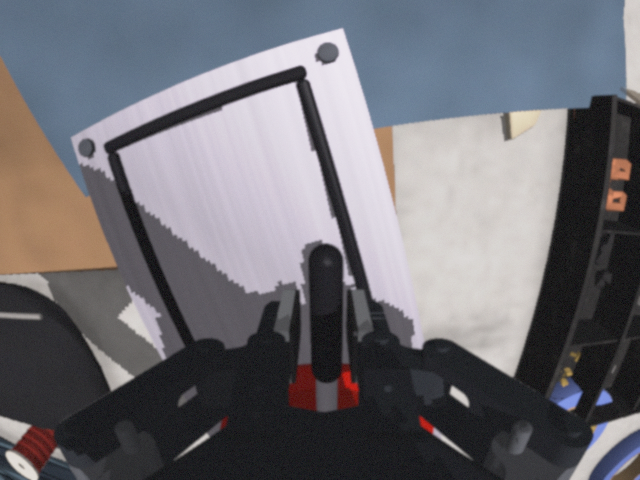

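View pics/s11.png

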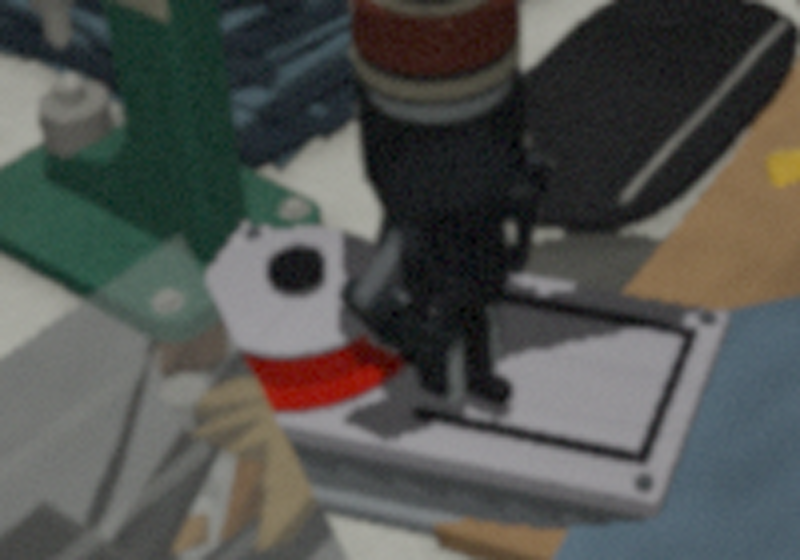

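The knob has sunk about 12 px in the zoomed side view (y 255→270), so the pot has probably dropped. I'll nudge a little further to confirm it is keyed and centred in the play.

Request:
{"fn": "drive_tool", "kwargs": {
  "moves": [0, 0, 2, -0.0006, -0.0034, 0, 0.77, 0, 0, 2, -0.0005, -0.0034, 0, 0.77, 0, 0, 0, 0, 0, 0, 0.77, 0, 0, 0, 0, 0, 0, 0.77, 0, 0, 0, 0, 0, 0, 0.77]
}}

```text
t: 14.22
tool_pos: [0.4687, 0.3392, 0.0703]
tool_rot: [0.233, 3.133, 0.0]
contact_force: [0.6, 0.1, 0.4]
opening: 0.0201
```

Run:
```python
from h import *
o=ctrl.get_obs();print(o['tool_pos'],np.degrees(2*np.arctan2(o['tool_rot'][1],o['tool_rot'][0])),o['contact_force'],o['wrist_torque'])
```

```text
[0.46870273 0.33922421 0.07031554] 171.48527762680223 [0.57256293 0.12981647 0.37003775] [-0.00627078 -0.02811257  0.01652228]
```

Request:
{"fn": "drive_tool", "kwargs": {
  "moves": [0, 0, 0, 0, 0, 0, 0.65, 0, 0, 0, 0, 0, 0, 0.65, 0, 0, 0, 0, 0, 0.02, 0.65, 0, 0, 0, -0.01, 0, 0.04, 0.65, 0, 0, 0, -0.03, 0, 0.05, 0.65]
}}

```text
t: 14.85
tool_pos: [0.4288, 0.3388, 0.1823]
tool_rot: [-0.235, -3.133, 0.0]
contact_force: [0.8, 0.4, -0.8]
opening: 0.0299
```

Request:
{"fn": "drive_tool", "kwargs": {
  "moves": [0, 0, 0, -0.04, 0, 0.04, 0.65, 0, 0, 0, -0.04, 0, 0.04, 0.65, 0, 0, 0, -0.02, 0, 0, 0.65, 0, 0, 0, 0, 0, 0, 0.65, 0, 0, 0, 0, 0, 0, 0.65]
}}

```text
t: 15.48
tool_pos: [0.3288, 0.3387, 0.2591]
tool_rot: [-0.233, -3.132, 0.002]
contact_force: [-0.3, 0.5, -0.4]
opening: 0.0299
```

Run:
```python
from h import *
o=ctrl.get_obs();print(o['tool_pos'],o['contact_force'],o['q'])
cv2.imwrite("pics/w12.png",ctrl.get_image("wrist")[:,:,::-1])
a=ctrl.get_image("side")[240:380,150:350,::-1]
b=ctrl.get_image("scene")[280:420,140:340,::-1]
cv2.imwrite("pics/s12.png",cv2.resize(a,None,fx=4,fy=4,interpolation=cv2.INTER_CUBIC))
cv2.imwrite("pics/c12.png",cv2.resize(b,None,fx=4,fy=4,interpolation=cv2.INTER_CUBIC))
```

```text
[0.32876728 0.33868478 0.25905918] [-0.27704138  0.518068   -0.41681728] [ 6.42607054e-01 -3.40189243e-01  1.92034664e+00 -3.42566837e-04
  1.56338104e+00 -7.79442817e-01]
```

View pics/c12.png

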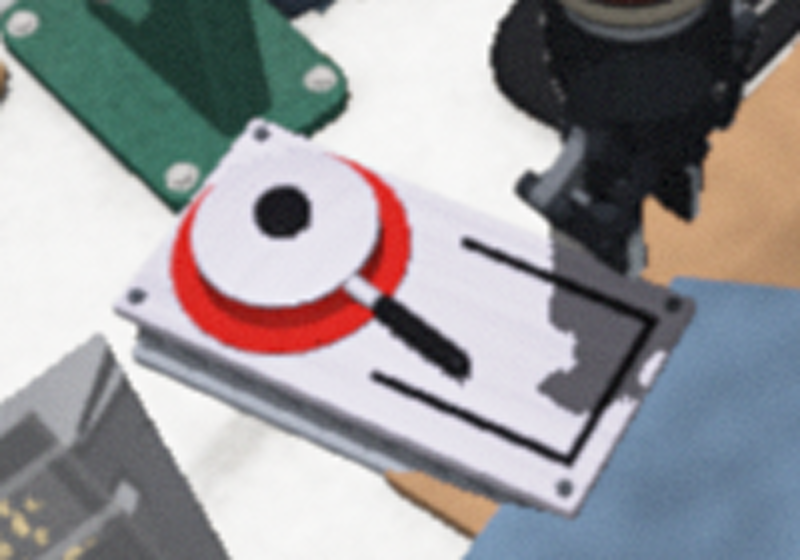

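View pics/s12.png

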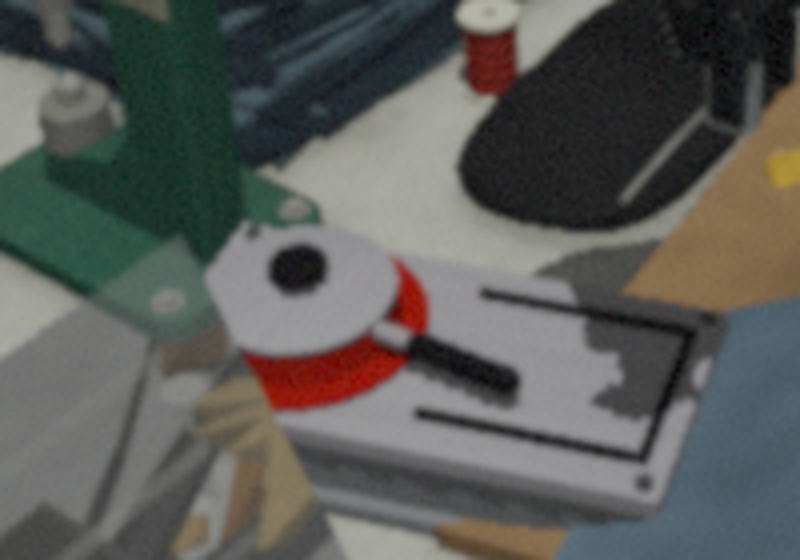

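View pics/w12.png

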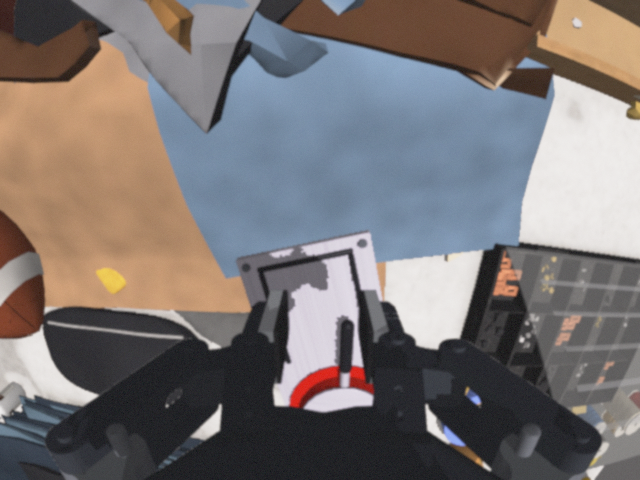

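Clear of the pot now; it looks level with the flange down. I'll check the knob height and level across the two views.

Run:
```python
from h import *
def S(u,v):return (140+u/4,280+v/4)
def D(u,v):return (150+u/4,240+v/4)
def tri(a,b):
    o1,d1=ray('scene',a);o2,d2=ray('side',b)
    t=np.linalg.lstsq(np.c_[d1,-d2],o2-o1,rcond=None)[0];p,q=o1+d1*t[0],o2+d2*t[1];return ((p+q)/2).round(4),np.linalg.norm(p-q).round(4)
print('knob',tri(S(282,208),D(298,267)),'tip',tri(S(458,367),D(508,382)),'root',tri(S(385,304),D(420,347)))
cup=np.array([.567,.326,0])
for h in(.101,.109): 
    P=cup+[0,0,h]; print(h,(proj('scene',P)[0]-[140,280])*4,(proj('side',P)[0]-[150,240])*4)
# flange outline predicted vs red mask
a=np.linspace(0,2*np.pi,60)
for n,f in(('scene','c12'),('side','s12')):
    im=cv2.imread(f'pics/{f}.png');off=[140,280] if n=='scene' else [150,240]
    hsv=cv2.cvtColor(im,cv2.COLOR_BGR2HSV);m=((hsv[...,0]<8)|(hsv[...,0]>172))&(hsv[...,1]>150)&(hsv[...,2]>70)
    m=m.astype(np.uint8);m[:110]=0
    c=max(cv2.findContours(m,0,1)[0],key=cv2.contourArea);print(n,'red bottom',c[:,0,1].max(),c[:,0,0].min(),c[:,0,0].max())
    for z in(.058,.066):
        Q=(np.vstack([proj(n,np.c_[cup[0]+.064*np.cos(a),cup[1]+.064*np.sin(a),np.full(60,zz)]) for zz in (z,z+.004)])-off)*4;print(z,Q[:,1].max().round(1),Q[:,0].min().round(1),Q[:,0].max().round(1))
```

```text
knob (array([0.5704, 0.3218, 0.0923]), np.float64(0.0003)) tip (array([0.4436, 0.3481, 0.0769]), np.float64(0.0019)) root (array([0.4994, 0.3324, 0.0696]), np.float64(0.0006))
0.101 [279.84160275 206.56252245] [298.55048572 260.23162606]
0.109 [277.69459802 197.47921482] [296.95954036 247.70678962]
scene red bottom 352 173 375
0.058 358.1 168.3 411.7
0.066 349.6 165.7 410.2
side red bottom 408 246 406
0.058 415.0 178.0 432.4
0.066 402.7 175.9 431.4
```

Run:
```python
import cv2,numpy as np
for f in('c7','c12','s7','s12'):
    im=cv2.imread(f'pics/{f}.png');hsv=cv2.cvtColor(im,cv2.COLOR_BGR2HSV);m=((hsv[...,0]<8)|(hsv[...,0]>172))&(hsv[...,1]>120)&(hsv[...,2]>60)
    m[:110]=0
    print(f,[ (x,np.where(m[:,x])[0].max()) for x in ((200,240,330,360,390) if f[0]=='c' else (290,310,370,400,420))])
```

```text
c7 [(200, np.int64(322)), (240, np.int64(344)), (330, np.int64(339)), (360, np.int64(323)), (390, np.int64(296))]
c12 [(200, np.int64(327)), (240, np.int64(348)), (330, np.int64(342)), (360, np.int64(326)), (390, np.int64(296))]
s7 [(290, np.int64(401)), (310, np.int64(400)), (370, np.int64(381)), (400, np.int64(362)), (420, np.int64(339))]
s12 [(290, np.int64(408)), (310, np.int64(406)), (370, np.int64(388)), (400, np.int64(367)), (420, np.int64(335))]
```

Run:
```python
import cv2
a=cv2.imread('pics/c7.png')[90:400,110:450];b=cv2.imread('pics/c12.png')[90:400,110:450]
cv2.imwrite('pics/cmp.png',cv2.hconcat([a,b]))
```

```text
(no output)
```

View pics/cmp.png

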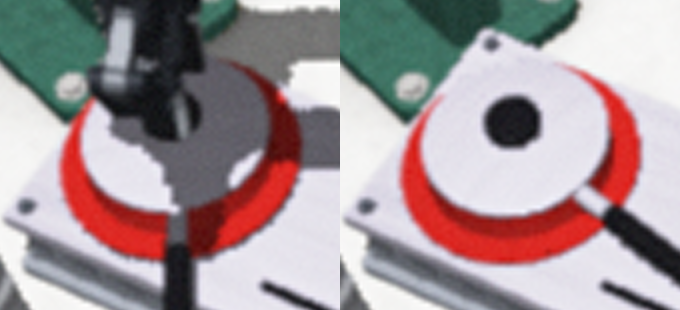

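The knob height agrees with home, but the flange outline moved less than expected, so the pictures don't settle it. I'll look from closer and touch the knob top to measure height.

Request:
{"fn": "drive_tool", "kwargs": {
  "moves": [0, 0, 0, 0.04, 0, 0, 1, 0, 0, 0, 0.05, 0, 0, 1, 0, 0, 0, 0.05, 0, 0, 1, 0, 0, 0, 0.05, -0.006, -0.02, 1, 0, 0, 0, 0.048, -0.007, -0.02, 1]
}}

```text
t: 16.25
tool_pos: [0.569, 0.3255, 0.2188]
tool_rot: [-0.234, -3.132, 0.001]
contact_force: [0.3, 0.3, -0.6]
opening: -0.0002
```

Run:
```python
from h import *
o=ctrl.get_obs();print(o['tool_pos'],o['contact_force'],o['opening'])
cv2.imwrite("pics/w13.png",ctrl.get_image("wrist")[:,:,::-1])
```

```text
[0.56895712 0.32545281 0.21876562] [ 0.28280068  0.29711147 -0.63815473] -0.00020363619458828514
```

View pics/w13.png

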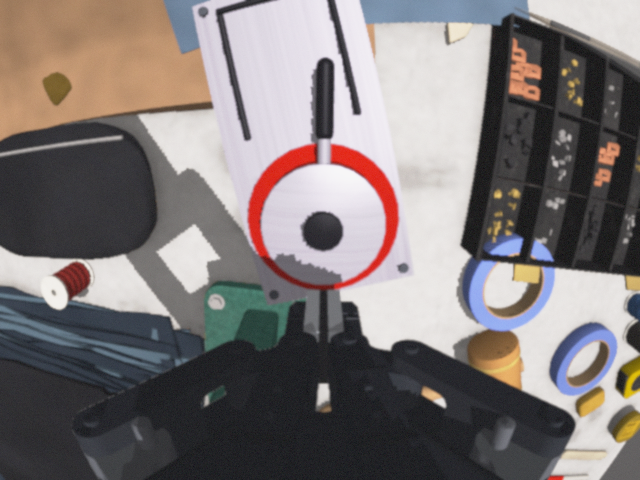

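Request:
{"fn": "drive_tool", "kwargs": {
  "moves": [0, 0, 0, 0, 0, -0.05, 1, 0, 0, 0, 0, 0, -0.04, 1, 0, 0, 0, 0, 0, -0.013, 1, 0, 0, 0, 0, 0, -0.003, 1, 0, 0, 0, 0, 0, 0, 1]
}}

```text
t: 16.92
tool_pos: [0.5678, 0.3265, 0.1162]
tool_rot: [0.233, 3.13, 0.002]
contact_force: [0.5, 1.0, 0.1]
opening: -0.0001
```

Request:
{"fn": "drive_tool", "kwargs": {
  "moves": [0, 0, 0, 0, 0, -0.002, 1, 0, 0, 0, 0, 0, -0.002, 1, 0, 0, 0, 0, 0, -0.001, 1, 0, 0, 0, 0, 0, 0, 1, 0, 0, 0, 0, 0, 0, 1]
}}

```text
t: 17.55
tool_pos: [0.5667, 0.3261, 0.1093]
tool_rot: [0.233, 3.133, -0.0]
contact_force: [0.8, 0.0, 0.4]
opening: -0.0
```

Request:
{"fn": "drive_tool", "kwargs": {
  "moves": [0, 0, 0, 0, 0, -0.002, 1, 0, 0, 0, 0, 0, -0.002, 1, 0, 0, 0, 0, 0, -0.001, 1, 0, 0, 0, 0, 0, 0, 1, 0, 0, 0, 0, 0, 0, 1]
}}

```text
t: 18.18
tool_pos: [0.5667, 0.3261, 0.1043]
tool_rot: [0.233, 3.133, 0.0]
contact_force: [-0.1, -0.0, -0.4]
opening: 0.0002
```

Request:
{"fn": "drive_tool", "kwargs": {
  "moves": [0, 0, 0, 0, 0, -0.001, 1, 0, 0, 0, 0, 0, -0.001, 1, 0, 0, 0, 0, 0, -0.001, 1, 0, 0, 0, 0, 0, 0, 1, 0, 0, 0, 0, 0, 0, 1]
}}

```text
t: 18.8
tool_pos: [0.5667, 0.3261, 0.1013]
tool_rot: [-0.233, -3.133, 0.0]
contact_force: [0.1, 0.7, -0.4]
opening: 0.0002
```

No contact down to 0.1013, so the pot is down, since home knob height is 0.101. One more light step to feel it.

Request:
{"fn": "drive_tool", "kwargs": {
  "moves": [0, 0, 0, 0, 0, -0.0005, 1, 0, 0, 0, 0, 0, -0.0005, 1, 0, 0, 0, 0, 0, -0.0005, 1, 0, 0, 0, 0, 0, 0, 1, 0, 0, 0, 0, 0, 0, 1]
}}

```text
t: 19.42
tool_pos: [0.5672, 0.3263, 0.1008]
tool_rot: [0.233, 3.132, 0.001]
contact_force: [-1.1, -1.1, 5.6]
opening: 0.0
```

Contact at z≈0.101, exactly home height. I'll withdraw upward and check uprightness once more.

Request:
{"fn": "drive_tool", "kwargs": {
  "moves": [0, 0, 0, 0, 0, 0.01, 1, 0, 0, 0, 0, 0, 0.04, 1, 0, 0, 0, 0, 0, 0.05, 1, 0, 0, 0, 0, 0, 0.05, 1, 0, 0, 0, 0, 0, 0.03, 1]
}}

```text
t: 20.05
tool_pos: [0.5674, 0.3264, 0.2835]
tool_rot: [0.233, 3.129, 0.003]
contact_force: [-0.1, 1.1, 0.2]
opening: -0.0001
```

Request:
{"fn": "drive_tool", "kwargs": {
  "moves": [0, 0, 0, -0.03, 0, 0, 1, 0, 0, 0, -0.02, 0, 0, 1, 0, 0, 0, 0, 0, 0, 1, 0, 0, 0, 0, 0, 0, 1, 0, 0, 0, 0, 0, 0, 1]
}}

```text
t: 20.68
tool_pos: [0.5173, 0.326, 0.2795]
tool_rot: [-0.234, -3.133, 0.0]
contact_force: [0.1, 1.1, 0.3]
opening: 0.0003
```

Run:
```python
from h import *
o=ctrl.get_obs();print(o['tool_pos'],o['contact_force'])
im=np.ascontiguousarray(ctrl.get_image("wrist")[:,:,::-1]);cv2.imwrite("pics/w14.png",im)
cv2.imwrite("pics/c14.png",ctrl.get_image("scene")[:,:,::-1])
hsv=cv2.cvtColor(im,cv2.COLOR_BGR2HSV);m=(((hsv[...,0]<8)|(hsv[...,0]>172))&(hsv[...,1]>150)&(hsv[...,2]>80)).astype(np.uint8)
m[:,:200]=0;m[:,440:]=0
c=max(cv2.findContours(m,0,1)[0],key=cv2.contourArea)
P=np.array([onz('wrist',p[0],.062,o)[:2] for p in c])*1000
print('flange',cv2.minEnclosingCircle(P.astype(np.float32)))
x,y,w,h=cv2.boundingRect(c);k=(hsv[...,2]<70);kk=np.zeros_like(m)
kk[y+h//4:y+3*h//4,x+w//4:x+3*w//4]=k[y+h//4:y+3*h//4,x+w//4:x+3*w//4]
n,l,s,ce=cv2.connectedComponentsWithStats(kk);i=1+s[1:,4].argmax();print(ce[i],s[i],onz('wrist',ce[i],.101,o))
```

```text
[0.5172731  0.32595845 0.27952095] [0.09353038 1.06304068 0.29758012]
flange ((560.707275390625, 306.6200256347656), 59.518348693847656)Traceback (most recent call last):
  File "<stdin>", line 12, in <module>
ValueError: attempt to get argmax of an empty sequence
```

View pics/w14.png

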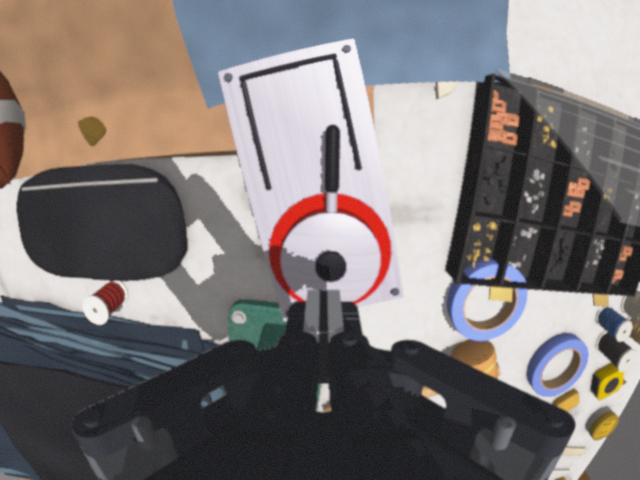

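View pics/c14.png

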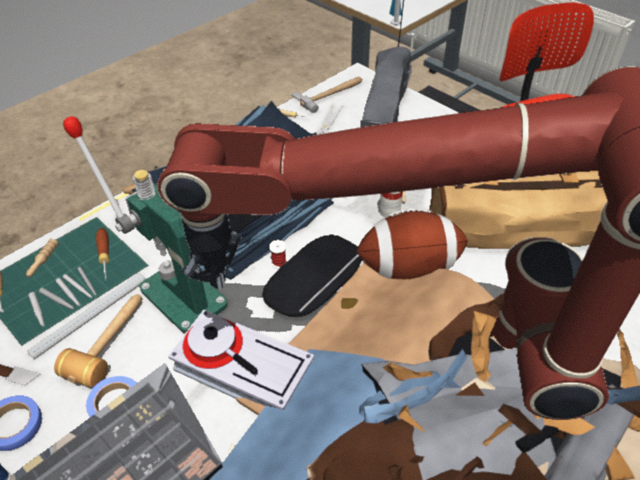

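Run:
```python
from h import *
o=dict(tool_pos=np.array([.56896,.32545,.21877]),tool_rot=np.array([-.234,-3.132,.001]))
im=cv2.imread('pics/w13.png');hsv=cv2.cvtColor(im,cv2.COLOR_BGR2HSV)
m=(((hsv[...,0]<8)|(hsv[...,0]>172))&(hsv[...,1]>150)&(hsv[...,2]>80)).astype(np.uint8);m[:,:230]=0;m[:,420:]=0;m[300:]=0
c=max(cv2.findContours(m,0,1)[0],key=cv2.contourArea)
for z in (.062,.066):
    P=np.array([onz('wrist',p[0],z,o)[:2] for p in c])*1000;print(z,cv2.minEnclosingCircle(P.astype(np.float32)))
print('knob',onz('wrist',(323,231),.101,o))
```

```text
0.062 ((568.1064453125, 325.7410583496094), 62.79418182373047)
0.066 ((567.1503295898438, 325.885986328125), 61.95572280883789)
knob [0.56715005 0.32593449 0.101     ]
```

Knob and flange are concentric within 1 mm, which means upright, and the height is home. Handing in.

```bash
python3 -c "
from station import ctrl
print(ctrl.finish_job())"
```

```text
the job is handed in; nothing more can be done
None
```

The glue pot is home in its cup, upright with its flange down on the deck, and the gripper is clear of it. I handed the job in at about 21 s.

- **Slide and level:** I pushed the pot along the rails with part-open fingers. Over the mouth it tipped somewhat, so I pressed the rear flange down lightly (about 5 N) and it levelled.
- **Turn:** With the jaws loosely round the handle I turned it about 44° counter-clockwise. That matches the rib angle I read beforehand in the wrist picture. The pot dropped by itself and nothing had to be forced.
- **Knob height:** Touching the knob top with 5.6 N gave a height of 0.101 m, which is home. Feet still on the ribs would have put it at 0.109 m.
- **Upright and centred:** Knob and flange centres agree within 1 mm, and both lie on the cup's centre.
- **A check that disagreed:** In the scene and side views the flange outline moved only about half of the 8 mm expected for the drop. The handle and knob heights worked out from those two views scattered by several millimetres, with the knob about 9 mm too low. I trusted the touch measurement instead.
- **Other objects:** I saw no sign that the other things on the table had moved, but I did not measure them.

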